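# Line up crystal points by height on a display plank

### The arm

A 6-joint arm with a two-finger parallel gripper is mounted at the origin on the work surface. World frame = base frame: x ahead of the robot, y to its left, z up, the work surface at z = 0. Lengths are in mm, angles in rad, forces in N, time in s.
With the tool pointing down it reaches from about 275 to 1000 mm from the base axis. Payload 8.4 kg.
Tool frame: the origin (TCP) lies at the very end of the fingers, on their centre line; the grasp point (between the pads) lies 19 mm behind it; z points along the fingers, y is the line along which they close (so a half turn about z gives the same grasp; the last joint's range is limited). The gripper opens to 85 mm and grips with 20 to 120 N. Pads are 22 mm wide; open, the fingers measure 114 mm over their backs; the gripper's body (76 mm by 85 mm) begins 54 mm behind the grasp point. The pads swing forward as they close: fully open they stand 13 mm farther back than shut.
Start: joints at [-0.002, 0.353, 1.633, -0, 1.155, -0.002], TCP at [625.002, -0, 231.281] pointing down, gripper open.
Joint ranges: [-2.63, 2.63], [-0.92, 2.1], [0.06, 2.66], [-1.3, 4.44], [0, 2.69], [-3.02, 3.02]. Speed limits (rad/s): [2.22, 2.22, 2.79, 3.14, 3.14, 3.14].

### API

Orientations are given as [roll, pitch, yaw] about the fixed x, y, z axes, in that order (R = Rz(yaw) Ry(pitch) Rx(roll)).
In Python, from rig import sensors, grab_frame, camera_params, order gives the robot as it stands. The module is installed in compiled form; this text tells all that it offers.
- The arm moves only by the tool move_arm, never from a script. Its argument "motion" is a list of rows, each a list of 7 numbers: the turn, a rotation vector about the tool's x, y, z in parts of the range, where 1.0 means 2 pi rad, then the shift along the tool's x, y, z in parts of the range, where 1.0 means 0.8 m, then the finger opening in m, from 0 to 0.0854. A call has 1 to 8 rows; each row is the pose to reach, as a shift and turn from the pose commanded when the call began, along the tool's axes at that moment; what a row does not reach only later rows make up. A row lasts 1/8 s, in which the tool goes at most 62.5 mm and 10.7 degrees, less where a joint would pass 70% of its speed; a pose out of reach is approached as far as the arm can. Shift and turn numbers lie between -1 and 1, and a call with a number outside is refused. A call with a gripper value outside its range is refused whole. The fingers move at their own pace and stop on an object; "grip_force" is the grip in N (left out, the last holds). Time passes only in rows, so rows that repeat a pose let the fingers close. It gives the time, the measured TCP pose, the force, the opening and the grip force at its end, in the units of the state.
- sensors.sense(): the state, without advancing time (a new reading comes with each control period).
- grab_frame(name): name is "scene" or "side" or "wrist"; returns (picture, depth): 384x512x3 uint8, red, green, blue; 384x512 float32, mm along the optical axis (not along the pixel's ray), 0 where there is no reading.
- camera_params(name): a dict with "camera_matrix" (3x3 intrinsics, pixels), "world_from_camera" (4x4, takes a point from camera to world coordinates). Camera axes: x right, y down, z forward; pixel columns grow to the right and rows downward; lengths in mm; the calibration is good to about 2 mm. A picture is of the moment at which its call begins: read the wrist's pose just before it. camera_params takes no time and is no camera call; for the wrist camera it gives the pose at the moment of the call.
- order.sign_off(): hands the job in; it is judged then, once.
The state is a dict: "clock": time; "qpos": joint angles; "qvel": joint speeds; "joint_efforts": joint torques, N m; "eef_pos": TCP position; "tcp_rot": TCP orientation; "contact_force": force on the tool from outside, world axes, zero at the start; "wrist_torque": the same for the moment, N m; "opening": opening from 0.0 (shut) to 1.0 (fully open); "grasp_force": force on a finger pad.
Only numpy, scipy, OpenCV 4.12 (cv2) and the standard library are available. Lean on these libraries where they do the work, as an engineer would, in place of code of your own. Each camera call takes 0.05 s, during which the arm holds its last target. There are 200 camera calls.

### The job

Line up the four crystal points on the dark wooden display plank in order of height: the tallest on the white disc next to the brass knob, stepping down to the shortest on the disc farthest from it. Stand each one upright in the middle of its disc, setting it down rather than dropping it and letting none fall over, and leave the bead jar and the bead bowl where they stand.

Things in the scene. Friction and masses are not known exactly. Their poses are not given: they have to be found in the camera images.
- crystal_tall: The tallest crystal: purple (amethyst) upright six-sided stone column with a pointed top, 120 mm tall, 44 mm across flats, 51 mm across corners; flats reach up to 98 mm, then it tapers to the point. About 450 g, loose on the bench. Origin at the centre of its underside, z up; its x axis passes through the middle of a flat (one every 60 degrees).
- crystal_upper: The second tallest crystal: green upright six-sided stone column with a pointed top, 100 mm tall, 38 mm across flats, 44 mm across corners; flats reach up to 81 mm, then it tapers to the point. About 300 g, loose on the bench. Origin at the centre of its underside, z up; its x axis passes through the middle of a flat (one every 60 degrees).
- crystal_lower: The second shortest crystal: amber yellow upright six-sided stone column with a pointed top, 80 mm tall, 32 mm across flats, 37 mm across corners; flats reach up to 64 mm, then it tapers to the point. About 170 g, loose on the bench. Origin at the centre of its underside, z up; its x axis passes through the middle of a flat (one every 60 degrees).
- crystal_short: The shortest crystal: pink upright six-sided stone column with a pointed top, 60 mm tall, 26 mm across flats, 30 mm across corners; flats reach up to 47 mm, then it tapers to the point. About 85 g, loose on the bench. Origin at the centre of its underside, z up; its x axis passes through the middle of a flat (one every 60 degrees).
- disc_1: White round disc next to the brass knob, for the tallest crystal; 58 mm diameter, 3 mm thick, fixed on the plank, top 18 mm above the bench. Origin at the centre of its underside, z up; its x axis runs along the row towards the brass knob. The knob, a 32 mm ball whose top is 51 mm above the bench, stands 51 mm beyond this disc's centre in line with the row.
- disc_2: White round disc second from the brass knob, for the second tallest crystal; 58 mm diameter, 3 mm thick, fixed on the plank, top 18 mm above the bench. Origin at the centre of its underside, z up; its x axis runs along the row towards the brass knob. The four discs form a straight row at 68 mm spacing.
- disc_3: White round disc third from the brass knob, for the second shortest crystal; 58 mm diameter, 3 mm thick, fixed on the plank, top 18 mm above the bench. Origin at the centre of its underside, z up; its x axis runs along the row towards the brass knob. The dark plank is fixed, 308 x 78 mm, 15 mm thick, and may point any way.
- disc_4: White round disc farthest from the brass knob, for the shortest crystal; 58 mm diameter, 3 mm thick, fixed on the plank, top 18 mm above the bench. Origin at the centre of its underside, z up; its x axis runs along the row towards the brass knob.
- bead_jar: Bystander: small blue jar with a white cap, 44 mm diameter, 55 mm tall, loose on the bench among the crystals. Origin at the centre of its underside.
- bead_bowl: Bystander: low grey bowl of coloured beads, 90 mm across the rim, 30 mm tall, loose on the bench. Origin at the centre of its underside.
Mind the look-alikes: they are no part of the job. Several things have the shape of the crystal_tall; the one meant has the colours described above.

How it is judged (in metres and radians):
At the end, for the whole second after the job is handed in: Each crystal stands upright (within 0.08 rad) on the top of its own disc, at rest, its centre within 12 mm of the disc's centre: tallest on disc_1 by the brass knob, then in order of height to the shortest on disc_4. The bead jar and the bead bowl are within 30 mm of where they started (horizontal distance between crystal_tall and disc_1 below 0.012 m and z of crystal_tall in the frame of disc_1 between 0 and 0.007 m and angle between each of crystal_tall, crystal_upper, crystal_lower, crystal_short's own z axis and vertical below 0.08 rad and linear speed of each of crystal_tall, crystal_upper, crystal_lower, crystal_short below 0.02 m/s and horizontal distance between crystal_upper and disc_2 below 0.012 m and z of crystal_upper in the frame of disc_2 between 0 and 0.007 m and horizontal distance between crystal_lower and disc_3 below 0.012 m and z of crystal_lower in the frame of disc_3 between 0 and 0.007 m and horizontal distance between crystal_short and disc_4 below 0.012 m and z of crystal_short in the frame of disc_4 between 0 and 0.007 m and distance of each of bead_jar, bead_bowl from where it was at the start of the episode below 0.03 m); the robot touches nothing.
It fails at once if a crystal falls over on its side (tilted past 1.2 rad) (angle between any of crystal_tall, crystal_upper, crystal_lower, crystal_short's own z axis and vertical above 1.2 rad).
It fails at once if a crystal is dropped: moves faster than 0.6 m/s while the fingers do not hold it ((linear speed of crystal_tall above 0.6 m/s and contact force between the fingers and crystal_tall below 0.05 N) or (linear speed of crystal_upper above 0.6 m/s and contact force between the fingers and crystal_upper below 0.05 N) or (linear speed of crystal_lower above 0.6 m/s and contact force between the fingers and crystal_lower below 0.05 N) or (linear speed of crystal_short above 0.6 m/s and contact force between the fingers and crystal_short below 0.05 N)).
It fails at once if the bead jar or the bead bowl is shifted by more than 30 mm (distance of any of bead_jar, bead_bowl from where it was at the start of the episode above 0.03 m).
It also fails if it takes over 128 s, if anything falls off the work surface, if the arm or the gripper's body presses on something with over 40 N, if the wrist force passes 120 N, or if a joint passes its speed limit or range.

## Working session

There is one attempt and no reset: what is moved stays moved. The work goes in short steps, Python scripts to look and compute and a tool call to move; the robot and the scene stay as the last step left them, time stands still between calls to the robot, and variables do not carry over. Pictures are saved under pics/ and viewed, at most 14 in all, crops included, and the job is handed in when it is done.

Besides the shell and the picture viewer there is one more tool, called after "Call:" as a command line: name --pt "numbers of a row" for each row, then --argument value for the rest. move_arm: Moves the arm, as the interface text tells. Its arguments: {"type":"object","properties":{"motion":{"type":"array","items":{"type":"array","items":{"type":"number"}}},"grip_force":{"type":"number"}},"required":["motion"]}

```bash
mkdir -p pics; python3 - <<'E'
from rig import sensors, grab_frame, camera_params
import cv2,numpy as np
for n in("scene","side"):
    p,d=grab_frame(n); cv2.imwrite(f"pics/{n}0.png",p[:,:,::-1]); np.savez(f"{n}0.npz",p=p,d=d)
    c=camera_params(n); print(n,np.round(c["camera_matrix"],1).tolist(),np.round(c["world_from_camera"],3).tolist())
s=sensors.sense(); print(s)
E
```

```text
scene [[461.3, 0.0, 260.8], [0.0, 461.3, 190.8], [0.0, 0.0, 1.0]] [[-0.248, 0.717, -0.651, 1271.553], [0.969, 0.185, -0.165, 157.927], [0.002, -0.672, -0.741, 918.014], [0.0, 0.0, 0.0, 1.0]]
side [[411.5, 0.0, 251.2], [0.0, 411.5, 191.9], [0.0, 0.0, 1.0]] [[0.833, -0.332, 0.443, 47.199], [-0.554, -0.493, 0.671, -741.118], [-0.004, -0.804, -0.594, 661.428], [0.0, 0.0, 0.0, 1.0]]
{'clock': 0.1, 'qpos': array([-2.40108314e-03,  3.53583440e-01,  1.63406172e+00, -7.83747797e-06,
        1.15519898e+00, -2.39897979e-03]), 'qvel': array([-0.00205033, -0.0016022 , -0.00546976, -0.00040682, -0.0011393 ,
       -0.00168945]), 'joint_efforts': array([ 4.27485766e-04, -6.06356549e+01, -3.42817569e+01, -7.40920814e-05,
        3.91241178e-03, -4.99377973e-05]), 'eef_pos': array([ 6.24571444e+02, -2.10379791e-03,  2.30633077e+02]), 'tcp_rot': array([-3.14034116e+00,  4.16404979e-06,  1.57079739e+00]), 'contact_force': array([ 0.29158745, -0.94167245,  0.50223589]), 'wrist_torque': array([-0.0148573 ,  0.00331779, -0.02538476]), 'grasp_force': 0.0, 'opening': 0.9996777722071577}
```

View pics/scene0.png

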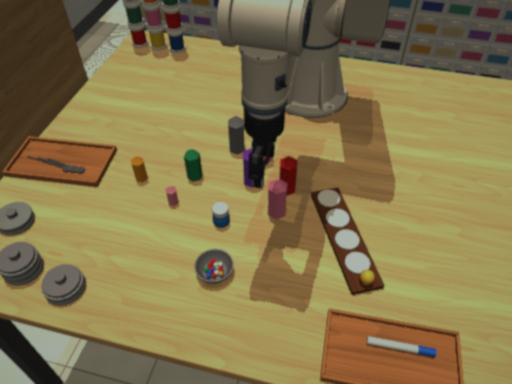

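View pics/side0.png

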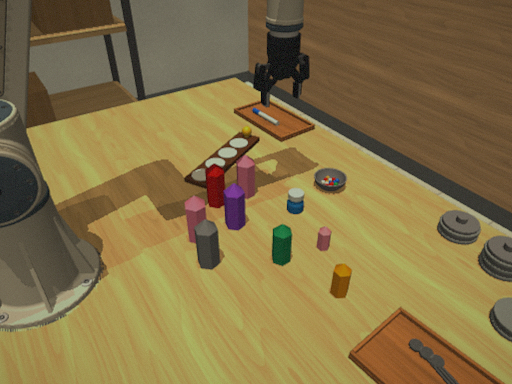

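The scene view shows these candidates:
- **Tall shape:** purple at (250,167), red at (289,172), tall pink at (277,200) and grey at (236,134). A second tall pink shows in the side view at (196,218). I want the purple one, side (235,206).
- **Other crystals:** green at (193,165), amber at (139,169) and the small pink at (172,196).
- **Discs and knob:** the discs run from (329,199) to (357,262), with the knob at (368,277).

```bash
cat > h.py <<'E'
import numpy as np,cv2
from rig import sensors, grab_frame, camera_params
def world(d,c,mask):
    K=c["camera_matrix"];v,u=np.nonzero(mask&(d>0));z=d[v,u]
    P=np.c_[(u-K[0,2])/K[0,0]*z,(v-K[1,2])/K[1,1]*z,z]
    T=c["world_from_camera"];return P@T[:3,:3].T+T[:3,3]
def ray(c,u,v):
    K=c["camera_matrix"];T=c["world_from_camera"]
    r=T[:3,:3]@np.array([(u-K[0,2])/K[0,0],(v-K[1,2])/K[1,1],1]);return T[:3,3],r/np.linalg.norm(r)
def plane(c,u,v,h):
    o,r=ray(c,u,v);return o+r*(h-o[2])/r[2]
def tri(rs):
    A=sum(np.eye(3)-np.outer(r,r) for o,r in rs);b=sum((np.eye(3)-np.outer(r,r))@o for o,r in rs)
    p=np.linalg.solve(A,b);return p,[np.linalg.norm(np.cross(p-o,r)) for o,r in rs]
HS={"red":[(0,150),(3,150)],"purple":[(128,150)],"green":[(60,85)],"amber":[(12,19)],"blue":[(98,118)],"pink":[(165,177)]}
def mask(p,lo,hi,smin=90,vmin=30):
    return cv2.inRange(cv2.cvtColor(p,cv2.COLOR_RGB2HSV),(lo,smin,vmin),(hi,255,255))
E
python3 - <<'E'
from h import *
pix={"purple":((250,167),(235,206)),"green":((193,165),(282,245)),"amber":((139,169),(341,282)),"short":((172,196),(324,238)),"pinkA":((277,200),(246,175)),"red":((289,172),(215,187)),"grey":((236,134),(208,245)),"pinkB":(None,(196,222)),"jar":((221,217),(295,205))}
for n,i in(("scene",0),("side",1)):
    f=np.load(n+"0.npz");p,d=f["p"],f["d"];c=camera_params(n);hsv=cv2.cvtColor(p,cv2.COLOR_RGB2HSV)
    yy,xx=np.mgrid[:384,:512];K=c["camera_matrix"]
    P=world(np.where(d>0,d,1),c,np.ones_like(d,bool)).reshape(384,512,3)
    print(n,'bench z',np.median(P[(abs(P[...,2])<15)][:,2]))
    for k,v in pix.items():
        if v[i] is None: continue
        u0,v0=v[i]; 
        m=((P[...,2]>6)&(P[...,2]<128)&(abs(xx-u0)<30)&(abs(yy-v0)<45)).astype(np.uint8)
        h0=hsv[v0,u0].astype(int); dh=abs((hsv[...,0].astype(int)-h0[0]+90)%180-90)
        if k not in("jar",): m&=((dh<8)&(abs(hsv[...,1].astype(int)-h0[1])<90)).astype(np.uint8)
        _,lab=cv2.connectedComponents(m); m=lab==lab[v0,u0]
        q=P[m]; vs,us=np.nonzero(m)
        print(k,h0,m.sum(),"xy range",np.percentile(q[:,0],[2,98]).round(),np.percentile(q[:,1],[2,98]).round(),"ztop",np.percentile(q[:,2],99).round(1),"toppix",us[vs==vs.min()].mean(),vs.min(), "toppt",np.median(q[q[:,2]>q[:,2].max()-6],0).round())
    # discs
    white=((hsv[...,1]<60)&(hsv[...,2]>150)&(P[...,2]>8)&(P[...,2]<30)).astype(np.uint8)
    for cc in cv2.findContours(white,cv2.RETR_EXTERNAL,cv2.CHAIN_APPROX_NONE)[0]:
        if cv2.contourArea(cc)>60:
            e=cv2.fitEllipse(cc); mm=np.zeros_like(white);cv2.drawContours(mm,[cc],-1,1,-1)
            print("disc",np.round(e[0],1),np.round(e[1],1),plane(c,*e[0],18).round(1),"z",np.median(P[mm>0][:,2]).round(1))
    m=mask(p,18,30,120,90)&((P[...,2]>25)&(P[...,2]<60)).astype(np.uint8)*255
    q=P[m>0]; print("knob",len(q),q.mean(0) if len(q) else 0)
p,d=grab_frame("wrist");cv2.imwrite("pics/w0.png",p[:,:,::-1]);print(camera_params("wrist"))
E
```

```text
scene bench z 1.5765672253456273
purple [140  45  17] 196583 xy range [-544.  937.] [-1157.   589.] ztop 601.3 toppix 255.5 0 toppt [1271.  158.  917.]
green [ 71 181  52] 353 xy range [456. 479.] [-248. -219.] ztop 98.3 toppix 191.0 150 toppt [ 463. -235.   97.]
amber [ 16 217  87] 288 xy range [491. 517.] [-388. -360.] ztop 80.6 toppix 136.5 156 toppt [ 502. -376.   79.]
short [179 117  94] 137 xy range [559. 574.] [-266. -247.] ztop 60.4 toppix 171.0 187 toppt [ 563. -257.   57.]
pinkA [175 126  93] 620 xy range [461. 550.] [-6. 32.] ztop 120.0 toppix 281.0 177 toppt [528.  10. 121.]
red [  0 221  76] 476 xy range [438. 516.] [ 3. 41.] ztop 119.2 toppix 288.5 157 toppt [445.  18. 117.]
grey [30 30 43] 241 xy range [317. 345.] [-175. -133.] ztop 120.2 toppix 235.0 115 toppt [ 325. -158.  121.]
jar [75 14 74] 383 xy range [576. 613.] [-136.  -97.] ztop 59.0 toppix 219.5 202 toppt [ 593. -118.   56.]
disc [392.  343.3] [ 5.3 70. ] [818.5 318.6  18. ] z 23.5
disc [357.  261.9] [18.4 23.2] [639.8 227.9  18. ] z 19.4
disc [346.9 238.7] [17.  22.6] [579.7 196.9  18. ] z 19.1
disc [338.5 
[... 1238 characters left out ...]
 [227.2 152. ] [ 8.5 17.9] [579.7 195.2  18. ] z 18.6
disc [238.4 142.2] [ 8.2 17. ] [639.8 227.2  18. ] z 18.5
knob 242 [1130.51031416  228.5041517    42.6497991 ]
{'camera_matrix': array([[290.2729899 ,   0.        , 262.45675029],
       [  0.        , 290.2729899 , 190.62482779],
       [  0.        ,   0.        ,   1.        ]]), 'world_from_camera': array([[ 9.99999597e-01, -2.05485139e-04, -8.73681667e-04,
         6.24505097e+02],
       [-4.60320580e-04, -9.53081066e-01, -3.02714833e-01,
         7.63724994e+01],
       [-7.70486055e-04,  3.02715113e-01, -9.53080777e-01,
         3.72128150e+02],
       [ 0.00000000e+00,  0.00000000e+00,  0.00000000e+00,
         1.00000000e+00]])}
```

View pics/w0.png

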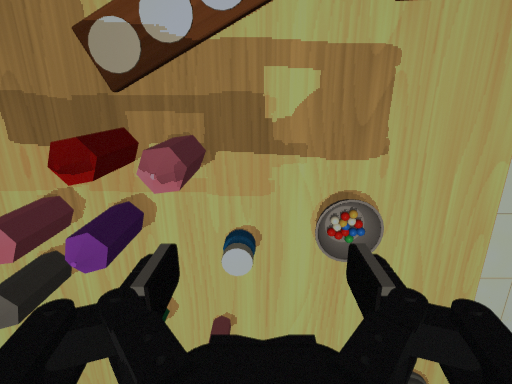

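The wrist view shows red at (92,156), tall pink at (172,162), purple at (105,237), the jar at (238,255) and the bowl at (350,228). Next I move over the small crystals for a close look.

Careful with the scale: shifts go in shares of 0.8 m and turns go in shares of 2 pi rad. That gives: -0.4 m is -0.5, -0.115 m is -0.1438.

Call:
move_arm --pt "0 0 0 -0.0625 -0.0188 0 0.085" --pt "0 0 0 -0.1375 -0.0375 0 0.085" --pt "0 0 0 -0.2125 -0.0625 0 0.085" --pt "0 0 0 -0.2875 -0.0813 0 0.085" --pt "0 0 0 -0.3625 -0.1 0 0.085" --pt "0 0 0 -0.4375 -0.125 0 0.085" --pt "0 0 0 -0.5 -0.1438 0 0.085" --pt "0 0 0 -0.5 -0.1438 0 0.085"

```text
clock: 1.15
eef_pos: [508.4, -403.2, 230.8]
tcp_rot: [-3.141, 0.0, 1.567]
contact_force: [-0.3, -0.9, -0.4]
opening: 0.993
grasp_force: 0.0
```

```bash
python3 - <<'E'
from h import *
c=camera_params("wrist");p,d=grab_frame("wrist");np.savez("w1.npz",p=p,d=d,K=c["camera_matrix"],T=c["world_from_camera"])
cv2.imwrite("pics/w1.png",p[:,:,::-1]);s=sensors.sense();print(s["eef_pos"],s["clock"])
E
```

```text
[ 509.07399277 -401.21263535  230.70742593] 1.2
```

View pics/w1.png

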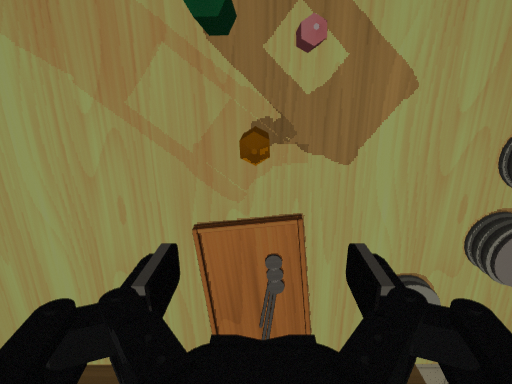

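Amber is at (255,146), the small pink at (311,33), and green is cut off at (212,10). I back off 100 mm for a second view.

To row units: 0.1 m is 0.125, 0.05 m is 0.0625.

Call:
move_arm --pt "0 0 0 0.0625 0 0 0.085" --pt "0 0 0 0.125 0 0 0.085" --pt "0 0 0 0.125 0 0 0.085"

```text
clock: 1.58
eef_pos: [510.0, -295.6, 231.2]
tcp_rot: [-3.141, -0.002, 1.575]
contact_force: [0.0, -0.2, 0.4]
opening: 0.999
grasp_force: 0.0
```

```bash
cat >> h.py <<'E'
def snap(n):
    c=camera_params("wrist");p,d=grab_frame("wrist");np.savez(n+".npz",p=p,d=d,K=c["camera_matrix"],T=c["world_from_camera"]);cv2.imwrite(f"pics/{n}.png",p[:,:,::-1]);return p,d,c
def load(n):
    f=np.load(n+".npz");return f["p"],f["d"],dict(camera_matrix=f["K"],world_from_camera=f["T"])
HUE={"purple":(140,None),"green":(70,None),"amber":(16,None),"pink":(178,None)}
def crystal(p,d,c,near,H,hue):
    """segment one crystal near xy, by hue and height; centre and flat yaw from its min hexagon footprint"""
    P=world(np.where(d>0,d,1),c,np.ones_like(d,bool)).reshape(*d.shape,3)
    hsv=cv2.cvtColor(p,cv2.COLOR_RGB2HSV).astype(int);dh=abs((hsv[...,0]-hue+90)%180-90)
    m=(dh<12)&(hsv[...,1]>60)&(P[...,2]>5)&(P[...,2]<H+15)&(np.hypot(P[...,0]-near[0],P[...,1]-near[1])<45)
    m=cv2.morphologyEx(m.astype(np.uint8),cv2.MORPH_OPEN,np.ones((3,3)))
    n,lab,st,_=cv2.connectedComponentsWithStats(m)
    if n<2:return None
    m=lab==1+np.argmax(st[1:,4]);return m,P
E
cat > meas.py <<'E'
from h import *
SP={"purple":(140,120,98,22),"green":(70,100,81,19),"amber":(16,80,64,16),"short":(178,60,47,13)}
from scipy.optimize import least_squares
def fit(views,near,key):
    hue,H,F,r=SP[key];S=[];tops=[]
    for v in views:
        p,d,c=v;o=crystal(p,d,c,near,H,hue)
        if o is None: continue
        m,P=o;m=cv2.erode(m.astype(np.uint8),np.ones((3,3)))>0
        q=P[m];S.append(q[(q[:,2]>6)&(q[:,2]<F-3)]);tops.append(q[q[:,2]>F+1])
    S=np.vstack(S);T=np.vstack(tops)
    print(key,"side pts",len(S),"top pts",len(T),"zmax",np.percentile(T[:,2],99).round(1) if len(T) else None)
    a=np.arange(6)*np.pi/3
    def res(x):  # hexagonal column (sides) and pyramid (top): support distance minus radius
        f=lambda Q:((Q[:,:1]-x[0])*np.cos(x[2]+a)+(Q[:,1:2]-x[1])*np.sin(x[2]+a)).max(1)
        e=f(S)-r
        if len(T): e=np.r_[e,f(T)-r*(H-T[:,2])/(H-F)]
        return e
    best=min((least_squares(res,[*near,t],loss="soft_l1",f_scale=1.5) for t in np.radians([-20,0,20])),key=lambda s:s.cost)
    print("  centre",best.x[:2].round(1),"yaw",np.degrees((best.x[2]+np.pi/6)%(np.pi/3)-np.pi/6).round(1),"rms",np.median(abs(best.fun)).round(2));return best.x
E
python3 - <<'E'
from meas import *
snap("w2")
a,b=load("w1"),load("w2")
for k,n in(("amber",(499,-380)),("short",(560,-262)),("green",(459,-240))):
    fit([a],n,k) if k!="green" else None
    fit([b],n,k)
    for v in(a,b):
        m,P=crystal(*v,n,SP[k][1],SP[k][0]);vv,uu=np.nonzero(m);print("  px",uu.mean().round(),vv.mean().round(),m.sum())
print(sensors.sense()["eef_pos"])
E
```

```text
amber side pts 79 top pts 582 zmax 79.0
  centre [ 499.5 -378. ] yaw 2.1 rms 0.56
amber side pts 339 top pts 427 zmax 79.1
  centre [ 499.5 -378. ] yaw 1.7 rms 0.31
  px 255.0 146.0 907
  px 254.0 231.0 1004
short side pts 123 top pts 417 zmax 57.5
  centre [ 560.2 -260.9] yaw 2.8 rms 0.42
short side pts 51 top pts 347 zmax 59.8
  centre [ 560.1 -260.8] yaw 3.1 rms 0.54
  px 311.0 32.0 812
  px 306.0 136.0 570
green side pts 129 top pts 1032 zmax 99.0
  centre [ 457.4 -237.9] yaw -29.5 rms 0.53
  px 213.0 14.0 1275
  px 212.0 117.0 1497
[ 510.36530776 -297.39737096  231.45032777]
```

View pics/w2.png

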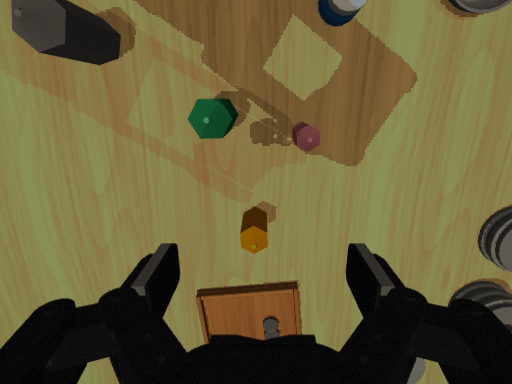

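The second view puts green at (211,118), the small pink at (306,136) and amber at (254,231). Both views agree on the positions and on tip heights of 99, 60 and 79 mm. I start with the small pink, the shortest.

To row units: 0.219 m is 0.2738, 0.195 m is 0.2438, -0.05 rad is -0.008.

Call:
move_arm --pt "0 0 -0.008 0.025 0.0313 0.0375 0.07" --pt "0 0 -0.008 0.0488 0.0625 0.0875 0.07" --pt "0 0 -0.008 0.0488 0.0625 0.15 0.07" --pt "0 0 -0.008 0.0488 0.0625 0.2063 0.07" --pt "0 0 -0.008 0.0488 0.0625 0.2438 0.07" --pt "0 0 -0.008 0.0488 0.0625 0.265 0.07" --pt "0 0 -0.008 0.0488 0.0625 0.2738 0.07" --pt "0 0 -0.008 0.0488 0.0625 0.2738 0.07"

```text
clock: 2.62
eef_pos: [560.4, -261.2, 12.7]
tcp_rot: [3.141, 0.0, 1.621]
contact_force: [0.5, -0.6, 0.6]
opening: 0.821
grasp_force: 0.0
```

Call:
move_arm --pt "0 0 0 0 0 0 0.04" --pt "0 0 0 0 0 0 0.02" --pt "0 0 0 0 0 0 0.01" --pt "0 0 0 0 0 0 0.01" --pt "0 0 0 0 0 0 0.01" --pt "0 0 0 0 0 0 0.01" --pt "0 0 0 0 0 0 0.01" --pt "0 0 0 0 0 0 0.01" --grip_force 30

```text
clock: 3.62
eef_pos: [560.5, -261.3, 13.2]
tcp_rot: [3.141, 0.001, 1.621]
contact_force: [-1.7, -0.0, 6.3]
opening: 0.3
grasp_force: 30.0
```

To row units: -0.19 m is -0.2375, -0.05 m is -0.0625, 0.5 rad is 0.0796.

Call:
move_arm --pt "0 0 0 0 0 -0.0188 0.01" --pt "0 0 0 0 0 -0.0625 0.01" --pt "0 0 0 0 0 -0.125 0.01" --pt "0 0 0 0 0 -0.1875 0.01" --pt "0 0 0.0159 0.025 -0.0063 -0.2313 0.01" --pt "0 0 0.035 0.075 -0.015 -0.2375 0.01" --pt "0 0 0.0573 0.1375 -0.0275 -0.2375 0.01" --pt "0 0 0.0796 0.2 -0.04 -0.2375 0.01"

```text
clock: 4.62
eef_pos: [519.4, -101.6, 203.3]
tcp_rot: [3.141, -0.0, 1.115]
contact_force: [0.3, -0.6, -1.3]
opening: 0.299
grasp_force: 29.6
```

To row units: 0.19 m is 0.2375, 0.18 m is 0.225, 0.65 rad is 0.1035.

Call:
move_arm --pt "0 0 0.0207 0.05 -0.0413 0 0.01" --pt "0 0 0.043 0.1 -0.0838 0 0.01" --pt "0 0 0.0653 0.15 -0.125 0 0.01" --pt "0 0 0.0844 0.1938 -0.1625 0 0.01" --pt "0 0 0.0987 0.225 -0.1875 0 0.01" --pt "0 0 0.1035 0.2375 -0.1988 0 0.01" --pt "0 0 0.1035 0.2375 -0.1988 0 0.01"

```text
clock: 5.5
eef_pos: [459.2, 138.2, 202.9]
tcp_rot: [3.142, -0.001, 0.473]
contact_force: [0.1, -0.5, -0.7]
opening: 0.302
grasp_force: 29.7
```

```bash
cat >> h.py <<'E'
def discs(v):
    p,d,c=v;P=world(np.where(d>0,d,1),c,np.ones_like(d,bool)).reshape(*d.shape,3);hsv=cv2.cvtColor(p,cv2.COLOR_RGB2HSV)
    w=((hsv[...,1]<70)&(hsv[...,2]>110)&(P[...,2]>8)&(P[...,2]<30)).astype(np.uint8)
    for cc in cv2.findContours(w,cv2.RETR_EXTERNAL,cv2.CHAIN_APPROX_NONE)[0]:
        if cv2.contourArea(cc)>150:
            mm=np.zeros_like(w);cv2.drawContours(mm,[cc],-1,1,-1);z=np.median(P[mm>0][:,2])
            q=np.array([plane(c,u,vv,z)[:2] for u,vv in cc[:,0]],np.float32);e=cv2.minEnclosingCircle(q);f=cv2.fitEllipse(q)
            print("disc px",cc[:,0].mean(0).round(),"circle",np.round(e[0],1),"diam",round(2*e[1],1),"ellipse",np.round(f[0],1),np.round(f[1],1),"z",z.round(1))
E
python3 - <<'E'
from h import *
v=snap("w3");discs(v);s=sensors.sense();print(s["eef_pos"],s["tcp_rot"])
E
```

```text
disc px [266. 170.] circle [459.7 132.8] diam 57.7 ellipse [459.6 133. ] [55.9 56.3] z 16.7
disc px [265. 108.] circle [519.7 164.6] diam 57.3 ellipse [519.8 164.5] [56.1 56.2] z 16.8
disc px [265.  39.] circle [579.9 195.9] diam 57.6 ellipse [580.  195.9] [56.1 56.4] z 16.8
[459.3919063  137.51075905 202.794738  ] [ 3.14131663e+00 -4.55503732e-04  4.72657367e-01]
```

View pics/w3.png

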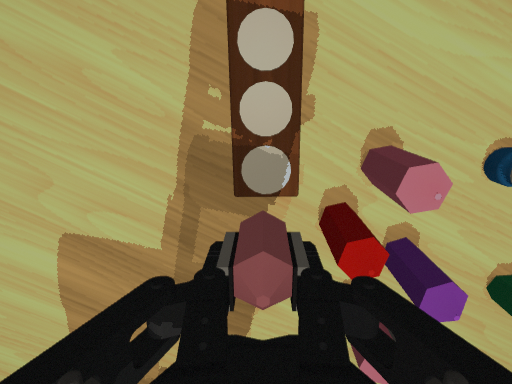

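The discs show at (266,170), (265,108) and (265,39), 58 mm across and 68 mm apart, and the held pink hangs upright at (263,258). I lower it onto disc_4.

To row units: 0.169 m is 0.2113, 0.167 m is 0.2088.

Call:
move_arm --pt "0 0 0 -0.0025 0.005 0.0625 0.01" --pt "0 0 0 -0.0025 0.005 0.125 0.01" --pt "0 0 0 -0.0025 0.005 0.175 0.01" --pt "0 0 0 -0.0025 0.005 0.2 0.01" --pt "0 0 0 -0.0025 0.005 0.2088 0.01" --pt "0 0 0 -0.0025 0.005 0.2113 0.01" --pt "0 0 0 -0.0025 0.005 0.2113 0.01"

```text
clock: 6.42
eef_pos: [460.2, 132.9, 34.1]
tcp_rot: [3.141, -0.001, 0.471]
contact_force: [0.3, 0.2, -0.7]
opening: 0.301
grasp_force: 29.7
```

Call:
move_arm --pt "0 0 0 0 0 0.0013 0.01" --pt "0 0 0 0 0 0.0025 0.01" --pt "0 0 0 0 0 0.0025 0.01"

```text
clock: 6.8
eef_pos: [459.6, 133.0, 31.4]
tcp_rot: [3.142, -0.0, 0.471]
contact_force: [-0.8, 0.3, -1.7]
opening: 0.3
grasp_force: 29.7
```

To row units: 0.001 m is 0.0013.

Call:
move_arm --pt "0 0 0 0 0 0.0013 0.01" --pt "0 0 0 0 0 0.0013 0.01"

```text
clock: 7.05
eef_pos: [459.7, 133.1, 31.1]
tcp_rot: [3.142, -0.0, 0.471]
contact_force: [-3.6, -0.8, 13.6]
opening: 0.299
grasp_force: 31.6
```

Contact. I release and rise.

To row units: -0.1 m is -0.125, -0.06 m is -0.075.

Call:
move_arm --pt "0 0 0 0 0 0 0.028" --pt "0 0 0 0 0 0 0.034" --pt "0 0 0 0 0 0 0.045" --pt "0 0 0 0 0 0 0.06" --pt "0 0 0 0 0 0 0.06" --pt "0 0 0 0 0 -0.025 0.06" --pt "0 0 0 0 0 -0.075 0.06" --pt "0 0 0 0 0 -0.125 0.07"

```text
clock: 8.05
eef_pos: [459.2, 132.9, 131.2]
tcp_rot: [-3.141, 0.001, 0.471]
contact_force: [-0.5, 0.6, -0.5]
opening: 0.825
grasp_force: 0.0
```

To row units: 0.41 m is 0.5125, 0.355 m is 0.4438, -0.088 rad is -0.014.

Call:
move_arm --pt "0 0 0 -0.0125 0.03 -0.0625 0.07" --pt "0 0 0 -0.0413 0.1 -0.0875 0.07" --pt "0 0 -0.014 -0.07 0.1688 -0.0875 0.07" --pt "0 0 -0.014 -0.0988 0.2375 -0.0875 0.07" --pt "0 0 -0.014 -0.1275 0.3063 -0.0875 0.07" --pt "0 0 -0.014 -0.1563 0.375 -0.0875 0.07" --pt "0 0 -0.014 -0.185 0.4438 -0.0875 0.07" --pt "0 0 -0.014 -0.2125 0.5125 -0.0875 0.07"

```text
clock: 9.05
eef_pos: [493.8, -311.6, 200.3]
tcp_rot: [3.142, -0.0, 0.558]
contact_force: [1.8, 0.2, -0.3]
opening: 0.819
grasp_force: 0.0
```

```bash
python3 - <<'E'
from meas import *
v=snap("w4");fit([v],(499.5,-378),"amber")
p,d,c=load("w3");fit([(p,d,c)],(435,-85),"purple")
s=sensors.sense();print(s["eef_pos"],s["tcp_rot"])
E
```

```text
amber side pts 405 top pts 590 zmax 79.2
  centre [ 499.5 -378. ] yaw 1.8 rms 0.28
purple side pts 1853 top pts 1020 zmax 118.6
  centre [435.3 -81.2] yaw -13.5 rms 0.4
[ 494.69911057 -318.09629533  200.5723776 ] [3.13668008e+00 8.17849982e-04 5.57459470e-01]
```

To row units: 0.178 m is 0.2225, 0.05 m is 0.0625.

Call:
move_arm --pt "0 0 0 -0.02 0.0375 0.025 0.07" --pt "0 0 0 -0.04 0.0763 0.0625 0.07" --pt "0 0 0 -0.04 0.0763 0.1 0.07" --pt "0 0 0 -0.04 0.0763 0.1563 0.07" --pt "0 0 0 -0.04 0.0763 0.1938 0.07" --pt "0 0 0 -0.04 0.0763 0.215 0.07" --pt "0 0 0 -0.04 0.0763 0.2225 0.07" --pt "0 0 0 -0.04 0.0763 0.2225 0.07"

```text
clock: 10.1
eef_pos: [499.6, -378.5, 22.8]
tcp_rot: [3.141, -0.0, 0.559]
contact_force: [0.1, 0.5, 0.9]
opening: 0.818
grasp_force: 0.0
```

Call:
move_arm --pt "0 0 0 0 0 0 0.045" --pt "0 0 0 0 0 0 0.025" --pt "0 0 0 0 0 0 0.015" --pt "0 0 0 0 0 0 0.015" --pt "0 0 0 0 0 0 0.015" --pt "0 0 0 0 0 0 0.015" --pt "0 0 0 0 0 0 0.015" --grip_force 40

```text
clock: 10.98
eef_pos: [499.7, -378.5, 23.3]
tcp_rot: [3.14, -0.0, 0.559]
contact_force: [-1.5, 1.2, 6.1]
opening: 0.369
grasp_force: 40.5
```

To row units: -0.2 m is -0.25, -0.19 m is -0.2375, 0.077 rad is 0.0123.

Call:
move_arm --pt "0 0 0 0 0 -0.0188 0.015" --pt "0 0 0 0 0 -0.0625 0.015" --pt "0 0 0 0 0 -0.125 0.015" --pt "0 0 0 0 0 -0.1875 0.015" --pt "0 0 0.0123 0.025 -0.0375 -0.2375 0.015" --pt "0 0 0.0123 0.0625 -0.0913 -0.25 0.015" --pt "0 0 0.0123 0.1 -0.1475 -0.25 0.015" --pt "0 0 0.0123 0.1375 -0.2025 -0.25 0.015"

```text
clock: 11.98
eef_pos: [506.3, -181.0, 223.3]
tcp_rot: [3.141, -0.001, 0.481]
contact_force: [0.5, -0.6, -2.5]
opening: 0.37
grasp_force: 40.3
```

To row units: -0.301 m is -0.3763, -0.275 m is -0.3438.

Call:
move_arm --pt "0 0 0 0.045 -0.0463 0 0.015" --pt "0 0 0 0.09 -0.0913 0 0.015" --pt "0 0 0 0.1325 -0.1375 0 0.015" --pt "0 0 0 0.17 -0.1875 0 0.015" --pt "0 0 0 0.205 -0.2438 0 0.015" --pt "0 0 0 0.235 -0.3 0 0.015" --pt "0 0 0 0.255 -0.3438 0 0.015" --pt "0 0 0 0.27 -0.3763 0 0.015"

```text
clock: 12.98
eef_pos: [558.0, 186.0, 223.0]
tcp_rot: [-3.142, -0.0, 0.483]
contact_force: [-0.8, -0.7, -1.5]
opening: 0.373
grasp_force: 40.3
```

```bash
python3 - <<'E'
from meas import *
v=snap("w5");discs(v)
for _ in range(2): v=snap("w5")
s=sensors.sense();print(s["eef_pos"],s["tcp_rot"])
E
```

```text
disc px [263. 194.] circle [520.1 164.5] diam 57.0 ellipse [525.3 167.2] [42.6 59.1] z 16.8
disc px [263. 144.] circle [580.3 196.1] diam 57.1 ellipse [580.3 196.1] [55.6 55.7] z 16.8
disc px [263.  84.] circle [640.4 227.4] diam 57.3 ellipse [640.3 227.4] [56.1 56.2] z 16.8
[558.14879446 185.27152758 222.77413389] [ 3.14150438e+00 -1.34441129e-04  4.83939300e-01]
```

View pics/w5.png

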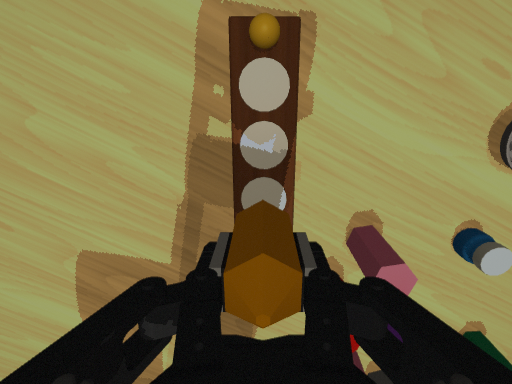

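The knob is at (264,31), and discs 1, 2 and 3 are at (263,84), (263,144) and (263,197). The held amber is upright. The second leg ran 43 mm too far along the row, so I correct that and lower.

To row units: 0.179 m is 0.2238, 0.177 m is 0.2213.

Call:
move_arm --pt "0 0 0 -0.0313 0.0013 0.025 0.015" --pt "0 0 0 -0.0544 0.0013 0.075 0.015" --pt "0 0 0 -0.0544 0.0013 0.1375 0.015" --pt "0 0 0 -0.0544 0.0013 0.1875 0.015" --pt "0 0 0 -0.0544 0.0013 0.2125 0.015" --pt "0 0 0 -0.0544 0.0013 0.2213 0.015" --pt "0 0 0 -0.0544 0.0013 0.2238 0.015" --pt "0 0 0 -0.0544 0.0013 0.2238 0.015"

```text
clock: 14.12
eef_pos: [521.1, 163.2, 44.2]
tcp_rot: [3.141, -0.001, 0.482]
contact_force: [0.2, -0.4, -0.8]
opening: 0.368
grasp_force: 40.3
```

To row units: 0.002 m is 0.0025, 0.001 m is 0.0013.

Call:
move_arm --pt "0 0 0 0 0 0.0013 0.015" --pt "0 0 0 0 0 0.0025 0.015" --pt "0 0 0 0 0 0.0025 0.015"

```text
clock: 14.5
eef_pos: [520.5, 163.3, 41.4]
tcp_rot: [3.142, -0.0, 0.482]
contact_force: [0.3, -0.8, -1.7]
opening: 0.372
grasp_force: 40.3
```

To row units: -0.001 m is -0.0013.

Call:
move_arm --pt "0 0 0 0 -0.0013 0 0.015" --pt "0 0 0 0 -0.0013 0.0013 0.015" --pt "0 0 0 0 -0.0013 0.0013 0.015"

```text
clock: 14.88
eef_pos: [520.0, 164.3, 41.2]
tcp_rot: [-3.142, -0.0, 0.482]
contact_force: [-3.5, -1.4, 11.0]
opening: 0.372
grasp_force: 42.0
```

To row units: -0.13 m is -0.1625, -0.07 m is -0.0875.

Call:
move_arm --pt "0 0 0 0 0 0 0.034" --pt "0 0 0 0 0 0 0.04" --pt "0 0 0 0 0 0 0.05" --pt "0 0 0 0 0 0 0.065" --pt "0 0 0 0 0 0 0.07" --pt "0 0 0 0 0 -0.025 0.07" --pt "0 0 0 0 0 -0.0875 0.075" --pt "0 0 0 0 0 -0.1625 0.075"

```text
clock: 15.88
eef_pos: [519.1, 163.9, 170.8]
tcp_rot: [-3.141, 0.002, 0.482]
contact_force: [1.0, -0.3, 1.0]
opening: 0.879
grasp_force: 0.0
```

To row units: 0.285 m is 0.3563, 0.26 m is 0.325, 0.473 rad is 0.0753.

Call:
move_arm --pt "0 0 0 -0.025 0.0313 -0.05 0.075" --pt "0 0 0 -0.0713 0.0913 -0.05 0.075" --pt "0 0 0.0159 -0.1188 0.1525 -0.05 0.075" --pt "0 0 0.035 -0.165 0.2125 -0.05 0.075" --pt "0 0 0.0573 -0.2125 0.275 -0.05 0.075" --pt "0 0 0.0732 -0.25 0.325 -0.05 0.075" --pt "0 0 0.0753 -0.275 0.3563 -0.05 0.075" --pt "0 0 0.0753 -0.275 0.3563 -0.05 0.075"

```text
clock: 16.88
eef_pos: [456.6, -192.1, 210.3]
tcp_rot: [3.141, -0.0, 0.006]
contact_force: [-0.6, 0.6, 0.1]
opening: 0.879
grasp_force: 0.0
```

```bash
python3 - <<'E'
from meas import *
v=snap("w6");fit([v],(457.4,-238),"green")
s=sensors.sense();print(s["eef_pos"],s["tcp_rot"])
E
```

```text
green side pts 389 top pts 999 zmax 99.0
  centre [ 457.5 -238. ] yaw -28.9 rms 0.35
[ 456.78002366 -190.90595962  210.17588627] [-3.14127315e+00  1.57238685e-04  6.74906186e-03]
```

To row units: 0.175 m is 0.2188, 0.047 m is 0.0588.

Call:
move_arm --pt "0 0 0 0.0013 0.0588 0.0375 0.075" --pt "0 0 0 0.0013 0.0588 0.0875 0.075" --pt "0 0 0 0.0013 0.0588 0.1375 0.075" --pt "0 0 0 0.0013 0.0588 0.1813 0.075" --pt "0 0 0 0.0013 0.0588 0.2063 0.075" --pt "0 0 0 0.0013 0.0588 0.2163 0.075" --pt "0 0 0 0.0013 0.0588 0.2188 0.075" --pt "0 0 0 0.0013 0.0588 0.2188 0.075"

```text
clock: 17.92
eef_pos: [459.1, -237.3, 36.0]
tcp_rot: [3.141, -0.001, 0.009]
contact_force: [0.6, -0.3, 0.1]
opening: 0.878
grasp_force: 0.0
```

Call:
move_arm --pt "0 0 0 0 0 0 0.055" --pt "0 0 0 0 0 0 0.03" --pt "0 0 0 0 0 0 0.02" --pt "0 0 0 0 0 0 0.02" --pt "0 0 0 0 0 0 0.02" --pt "0 0 0 0 0 0 0.02" --pt "0 0 0 0 0 0 0.02" --grip_force 50

```text
clock: 18.8
eef_pos: [458.8, -237.6, 35.9]
tcp_rot: [3.141, -0.001, 0.009]
contact_force: [-1.4, 1.2, 7.1]
opening: 0.441
grasp_force: 49.7
```

To row units: -0.2 m is -0.25, -0.19 m is -0.2375, -0.24 rad is -0.0382.

Call:
move_arm --pt "0 0 0 0 0 -0.0188 0.02" --pt "0 0 0 0 0 -0.0625 0.02" --pt "0 0 0 0 0 -0.125 0.02" --pt "0 0 0 0 0 -0.1875 0.02" --pt "0 0 -0.0127 0.0125 -0.0375 -0.2375 0.02" --pt "0 0 -0.0255 0.03 -0.1038 -0.25 0.02" --pt "0 0 -0.0382 0.05 -0.1713 -0.25 0.02" --pt "0 0 -0.0382 0.05 -0.1713 -0.25 0.02"

```text
clock: 19.8
eef_pos: [497.7, -96.8, 236.2]
tcp_rot: [-3.141, -0.001, 0.254]
contact_force: [-0.5, -0.2, -3.3]
opening: 0.442
grasp_force: 51.4
```

To row units: -0.267 m is -0.3338, -0.256 m is -0.32, -0.233 rad is -0.0371.

Call:
move_arm --pt "0 0 -0.0095 0.0313 -0.0563 0 0.02" --pt "0 0 -0.0191 0.065 -0.1125 0 0.02" --pt "0 0 -0.0286 0.1 -0.1725 0 0.02" --pt "0 0 -0.0371 0.1338 -0.2313 0 0.02" --pt "0 0 -0.0371 0.165 -0.285 0 0.02" --pt "0 0 -0.0371 0.185 -0.32 0 0.02" --pt "0 0 -0.0371 0.1925 -0.3338 0 0.02" --pt "0 0 -0.0371 0.1925 -0.3338 0 0.02"

```text
clock: 20.8
eef_pos: [580.6, 196.2, 235.2]
tcp_rot: [3.141, 0.001, 0.482]
contact_force: [0.4, -0.6, -2.7]
opening: 0.441
grasp_force: 51.9
```

```bash
python3 - <<'E'
from meas import *
grab_frame("wrist");v=snap("w7");discs(v)
s=sensors.sense();print(s["eef_pos"],s["tcp_rot"])
p,d=grab_frame("side");c=camera_params("side")
fit([(p,d,c)],(459,133),"short") if 0 else None
cv2.imwrite("pics/s7.png",cv2.resize(p[60:260,120:360,::-1],None,fx=3,fy=3))
E
```

```text
disc px [261. 162.] circle [580.1 196.2] diam 57.2 ellipse [580.3 196.2] [55.6 55.7] z 16.8
disc px [261. 106.] circle [640.3 227.4] diam 57.2 ellipse [640.4 227.4] [55.9 56. ] z 16.7
[580.46199821 195.28998051 235.26490309] [3.14125292e+00 8.56877462e-04 4.80970037e-01]
```

View pics/s7.png

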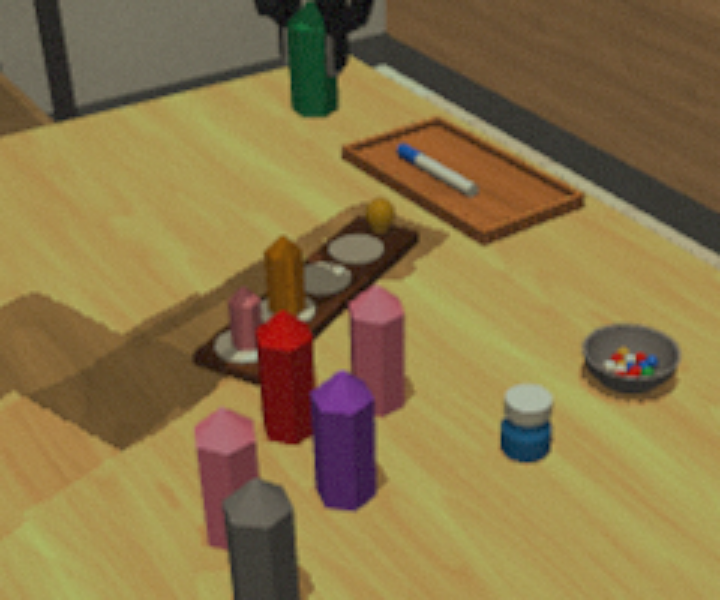

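The crop shows pink standing on disc_4 at (244,320), amber on disc_3 at (285,275) and green held upright at (313,60). I lower green.

To row units: 0.179 m is 0.2238, 0.001 m is 0.0013.

Call:
move_arm --pt "0 0 0 0.0013 0 0.05 0.02" --pt "0 0 0 0.0013 0 0.1125 0.02" --pt "0 0 0 0.0013 0 0.1688 0.02" --pt "0 0 0 0.0013 0 0.2025 0.02" --pt "0 0 0 0.0013 0 0.2175 0.02" --pt "0 0 0 0.0013 0 0.2225 0.02" --pt "0 0 0 0.0013 0 0.2238 0.02" --pt "0 0 0 0.0013 0 0.2238 0.02"

```text
clock: 21.95
eef_pos: [582.4, 197.3, 57.4]
tcp_rot: [3.141, -0.002, 0.482]
contact_force: [0.8, -0.3, -2.5]
opening: 0.441
grasp_force: 51.9
```

To row units: 0.001 m is 0.0013.

Call:
move_arm --pt "0 0 0 0 0 0.0013 0.02" --pt "0 0 0 0 0 0.0013 0.02"

```text
clock: 22.2
eef_pos: [581.8, 197.2, 55.6]
tcp_rot: [3.142, -0.0, 0.482]
contact_force: [-0.2, 0.2, -2.3]
opening: 0.439
grasp_force: 51.9
```

To row units: 0.002 m is 0.0025, 0.001 m is 0.0013.

Call:
move_arm --pt "0 0 0 0 0 0.0013 0.02" --pt "0 0 0 0 0 0.0025 0.02" --pt "0 0 0 0 0 0.0025 0.02"

```text
clock: 22.58
eef_pos: [581.8, 197.2, 53.9]
tcp_rot: [-3.142, -0.0, 0.482]
contact_force: [-3.2, -0.8, 5.8]
opening: 0.44
grasp_force: 52.8
```

To row units: -0.13 m is -0.1625, -0.07 m is -0.0875.

Call:
move_arm --pt "0 0 0 0 0 0 0.04" --pt "0 0 0 0 0 0 0.046" --pt "0 0 0 0 0 0 0.055" --pt "0 0 0 0 0 0 0.065" --pt "0 0 0 0 0 0 0.07" --pt "0 0 0 0 0 -0.025 0.07" --pt "0 0 0 0 0 -0.0875 0.07" --pt "0 0 0 0 0 -0.1625 0.07"

```text
clock: 23.58
eef_pos: [581.2, 197.0, 185.2]
tcp_rot: [-3.141, 0.001, 0.482]
contact_force: [-0.3, -0.4, -0.3]
opening: 0.819
grasp_force: 0.0
```

To row units: -0.299 m is -0.3738, -0.26 m is -0.325, 0.19 rad is 0.0302.

Call:
move_arm --pt "0 0 0 -0.0125 0.0075 -0.0625 0.07" --pt "0 0 0 -0.075 0.045 -0.075 0.07" --pt "0 0 0.0159 -0.14 0.0838 -0.075 0.07" --pt "0 0 0.0302 -0.2038 0.1225 -0.075 0.07" --pt "0 0 0.0302 -0.2688 0.1613 -0.075 0.065" --pt "0 0 0.0302 -0.325 0.195 -0.075 0.06" --pt "0 0 0.0302 -0.3738 0.2238 -0.075 0.06" --pt "0 0 0.0302 -0.3738 0.2238 -0.075 0.06"

```text
clock: 24.58
eef_pos: [398.4, -101.9, 244.6]
tcp_rot: [3.14, -0.001, 0.288]
contact_force: [0.4, 0.1, -0.5]
opening: 0.705
grasp_force: 0.0
```

```bash
python3 - <<'E'
from meas import *
grab_frame("wrist");v=snap("w8");fit([v],(435.3,-81.2),"purple")
s=sensors.sense();print(s["eef_pos"],s["tcp_rot"])
E
```

```text
purple side pts 33 top pts 1396 zmax 118.9
  centre [435.4 -81.3] yaw -13.8 rms 0.57
[ 399.97031671 -100.24715043  244.38254691] [ 3.14089382e+00 -1.83036934e-03  2.90167228e-01]
```

View pics/w8.png

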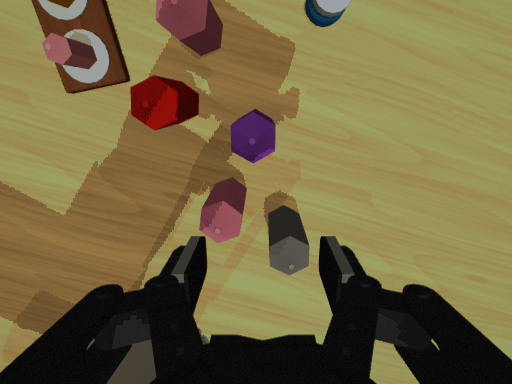

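Purple is at (253,136), between red (165,100), tall pink (223,210) and grey (288,240). The fit matches the earlier one, with the tip at 119 mm. I grasp it.

To row units: 0.186 m is 0.2325, 0.175 m is 0.2188.

Call:
move_arm --pt "0 0 0 0.0375 -0.0075 0.0125 0.06" --pt "0 0 0 0.0488 -0.01 0.05 0.06" --pt "0 0 0 0.0488 -0.01 0.1 0.06" --pt "0 0 0 0.0488 -0.01 0.15 0.06" --pt "0 0 0 0.0488 -0.01 0.1938 0.06" --pt "0 0 0 0.0488 -0.01 0.2188 0.06" --pt "0 0 0 0.0488 -0.01 0.2325 0.06" --pt "0 0 0 0.0488 -0.01 0.2325 0.06"

```text
clock: 25.68
eef_pos: [435.0, -80.5, 57.1]
tcp_rot: [-3.141, 0.001, 0.293]
contact_force: [-0.6, -1.0, -0.4]
opening: 0.705
grasp_force: 0.0
```

Call:
move_arm --pt "0 0 0 0 0 0 0.05" --pt "0 0 0 0 0 0 0.035" --pt "0 0 0 0 0 0 0.03" --pt "0 0 0 0 0 0 0.03" --pt "0 0 0 0 0 0 0.03" --pt "0 0 0 0 0 0 0.03" --grip_force 60

```text
clock: 26.42
eef_pos: [435.5, -81.1, 58.2]
tcp_rot: [3.141, -0.002, 0.291]
contact_force: [-0.4, 2.6, 6.8]
opening: 0.507
grasp_force: 60.8
```

To row units: -0.2 m is -0.25, -0.19 m is -0.2375.

Call:
move_arm --pt "0 0 0 0 0 -0.0188 0.03" --pt "0 0 0 0 0 -0.0625 0.03" --pt "0 0 0 0 0 -0.125 0.03" --pt "0 0 0 0 0 -0.1875 0.03" --pt "0 0 0 0 0 -0.2375 0.03" --pt "0 0 0 0.025 -0.02 -0.25 0.03" --pt "0 0 0 0.0688 -0.0575 -0.25 0.03" --pt "0 0 0 0.125 -0.1038 -0.25 0.03"

```text
clock: 27.42
eef_pos: [506.6, 27.5, 258.5]
tcp_rot: [3.141, -0.001, 0.29]
contact_force: [1.6, -0.9, -3.7]
opening: 0.503
grasp_force: 62.3
```

To row units: 0.185 m is 0.2313, 0.178 m is 0.2225, -0.19 rad is -0.0302.

Call:
move_arm --pt "0 0 -0.008 0.0563 -0.0463 0 0.03" --pt "0 0 -0.0159 0.1125 -0.0938 0 0.03" --pt "0 0 -0.0239 0.1625 -0.135 0 0.03" --pt "0 0 -0.0302 0.2 -0.1663 0 0.03" --pt "0 0 -0.0302 0.2225 -0.185 0 0.03" --pt "0 0 -0.0302 0.2313 -0.1925 0 0.03" --pt "0 0 -0.0302 0.2313 -0.1925 0 0.03"

```text
clock: 28.3
eef_pos: [639.1, 227.5, 257.4]
tcp_rot: [3.141, 0.001, 0.482]
contact_force: [-0.9, -0.2, -3.2]
opening: 0.512
grasp_force: 62.1
```

```bash
python3 - <<'E'
from meas import *
grab_frame("wrist");v=snap("w9");discs(v)
s=sensors.sense();print(s["eef_pos"],s["tcp_rot"],s["opening"])
E
```

```text
disc px [262. 157.] circle [640.5 227.7] diam 57.0 ellipse [641.  227.8] [54.5 55.8] z 16.8
[638.88069213 226.82577238 257.41992794] [3.14140980e+00 8.13003240e-04 4.81277717e-01] 0.5045609608105023
```

To row units: 0.179 m is 0.2238, 0.178 m is 0.2225.

Call:
move_arm --pt "0 0 0 0 0 0.05 0.03" --pt "0 0 0 0 0 0.1125 0.03" --pt "0 0 0 0 0 0.1688 0.03" --pt "0 0 0 0 0 0.2025 0.03" --pt "0 0 0 0 0 0.2175 0.03" --pt "0 0 0 0 0 0.2225 0.03" --pt "0 0 0 0 0 0.2238 0.03" --pt "0 0 0 0 0 0.2238 0.03"

```text
clock: 29.4
eef_pos: [640.2, 228.0, 79.5]
tcp_rot: [3.141, -0.002, 0.482]
contact_force: [1.0, -0.4, -4.3]
opening: 0.51
grasp_force: 62.1
```

To row units: 0.001 m is 0.0013.

Call:
move_arm --pt "0 0 0 0 0 0.0013 0.03" --pt "0 0 0 0 0 0.0013 0.03"

```text
clock: 29.65
eef_pos: [639.6, 227.9, 77.6]
tcp_rot: [3.142, -0.0, 0.482]
contact_force: [0.5, 0.6, -4.0]
opening: 0.512
grasp_force: 62.1
```

Call:
move_arm --pt "0 0 0 0 0 0.0013 0.03" --pt "0 0 0 0 0 0.0023 0.03" --pt "0 0 0 0 0 0.0023 0.03"

```text
clock: 30.02
eef_pos: [639.7, 227.9, 76.3]
tcp_rot: [3.142, -0.0, 0.482]
contact_force: [-3.1, -0.6, 5.6]
opening: 0.511
grasp_force: 63.1
```

Contact, so I release and rise clear.

To row units: -0.13 m is -0.1625, -0.07 m is -0.0875.

Call:
move_arm --pt "0 0 0 0 0 0 0.046" --pt "0 0 0 0 0 0 0.052" --pt "0 0 0 0 0 0 0.06" --pt "0 0 0 0 0 0 0.07" --pt "0 0 0 0 0 0 0.075" --pt "0 0 0 0 0 -0.025 0.075" --pt "0 0 0 0 0 -0.0875 0.075" --pt "0 0 0 0 0 -0.1625 0.075"

```text
clock: 31.02
eef_pos: [639.0, 227.6, 207.3]
tcp_rot: [-3.141, 0.001, 0.482]
contact_force: [1.7, 0.7, -0.1]
opening: 0.877
grasp_force: 0.0
```

To row units: -0.28 m is -0.35, -0.25 m is -0.3125.

Call:
move_arm --pt "0 0 0 -0.05 0.025 -0.05 0.075" --pt "0 0 0 -0.1188 0.0563 -0.0563 0.075" --pt "0 0 0 -0.1875 0.0875 -0.0563 0.075" --pt "0 0 0 -0.25 0.1125 -0.0563 0.075" --pt "0 0 0 -0.3125 0.125 -0.0563 0.075" --pt "0 0 0 -0.35 0.125 -0.0563 0.075" --pt "0 0 0 -0.35 0.125 -0.0563 0.075" --pt "0 0 0 -0.35 0.125 -0.0563 0.075"

```text
clock: 32.02
eef_pos: [438.7, 9.6, 251.7]
tcp_rot: [3.141, -0.002, 0.482]
contact_force: [0.6, -0.6, -0.1]
opening: 0.876
grasp_force: 0.0
```

```bash
python3 - <<'E'
from meas import *
w=snap("w10");V=[w]
p,d=grab_frame("scene");V.append((p,d,camera_params("scene")));cv2.imwrite("pics/end.png",cv2.resize(p[100:300,170:410,::-1],None,fx=3,fy=3))
for k,t,z in(("purple",(640.3,227.5),1),("green",(580.2,196),1),("amber",(520,164.5),1),("short",(459.7,132.9),1)):
    for v in V:
        p,d,c=v;c=dict(c);T=c["world_from_camera"].copy();T[2,3]-=18;c["world_from_camera"]=T  # heights above disc top
        try: x=fit([(p,d,c)],t,k);print("  off",np.hypot(*(x[:2]-t)).round(1))
        except Exception as e: print(k,e)
print(sensors.sense()["clock"],sensors.sense()["contact_force"])
E
```

```text
purple need at least one array to concatenate
purple side pts 398 top pts 230 zmax 121.5
  centre [639.7 227.8] yaw -2.7 rms 0.99
  off 0.7
green need at least one array to concatenate
green side pts 174 top pts 112 zmax 98.4
  centre [580.7 195.7] yaw -3.2 rms 1.12
  off 0.5
amber side pts 414 top pts 839 zmax 79.2
  centre [520.7 163.6] yaw -2.4 rms 0.35
  off 1.2
amber side pts 149 top pts 93 zmax 81.2
  centre [520.8 164.1] yaw -0.9 rms 1.23
  off 0.9
short side pts 136 top pts 343 zmax 59.3
  centre [460.9 132.6] yaw -2.8 rms 0.38
  off 1.2
short side pts 62 top pts 42 zmax 59.9
  centre [461.5 132.3] yaw -2.0 rms 1.22
  off 1.9
32.125 [ 0.56697211  0.56867677 -0.18565828]
```

View pics/end.png

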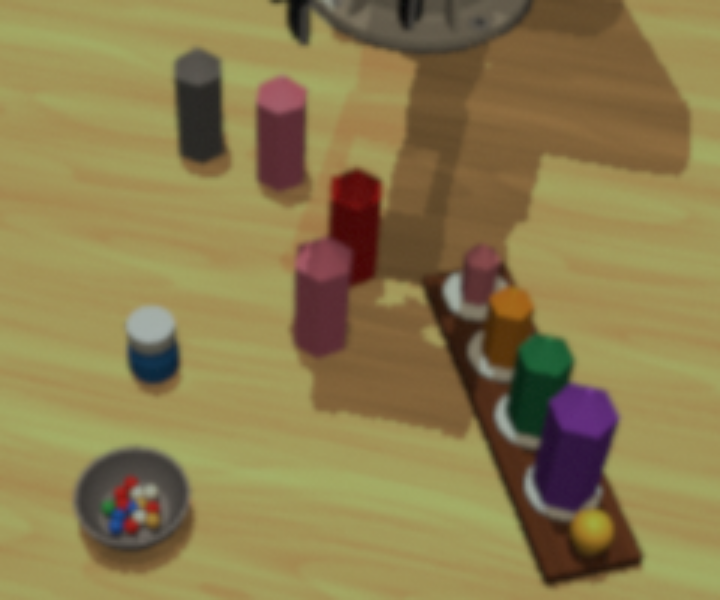

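All four stand upright and centred: purple (577,450) beside the knob (592,531), then green (541,385), amber (508,330) and pink (480,275). The jar (152,345) and bowl (133,500) are undisturbed.

```bash
python3 -c "
from rig import order
print(order.sign_off())"
```

```text
the job is handed in; nothing more can be done
None
```

The job is handed in: all four crystals stand upright on their discs in height order from the brass knob, each within about 2 mm of its disc's centre by the final camera check, and the arm never went near the jar or bowl.

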